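# Swing a carton square in the packing jig and nip it with the end stop

## Task

The long purple carton stands skewed in the packing jig, one end at the steel pivot post. Push near its free end to swing it in about the post until it meets the sprung rubber bumper, hold it pressed there with about 12 newtons for a moment, and let off gently so that it stays. Then slide the end stop up against the free end and push until the carton is firmly home between the stop and the end block (about 8 newtons), never pressing the carton with more than 20 newtons, leave it so, and leave everything else on the table alone.

Things in the scene. Friction and masses are not known exactly. Their poses are not given: they have to be found in the camera images.
- carton: Long flat purple carton, 75 mm (x) by 280 mm (y) by 45 mm high, 0.3 to 0.6 kg, dragging on the table. Origin: at table level on its robot-side long face (x = 0), 25 mm from its pivot end; +y points to the pivot end (y = +25 mm), the free end is at y = -255 mm and starts swung out to the robot. Crushed by over 25 N from the robot, or over 20 N on bumper or stop.
- jig: Packing jig, fixed. Origin: at table level, in the middle of where a squared carton lies; x points away from the robot across the carton, y along it to the pivot end, z up. Back rail x = 85..115 mm, 40 mm high; plywood rest behind the pivot end, face x = +43.5, y = 90..140 mm. A squared carton has its robot-side face near x = -39 mm.
- post (a point): Foot of the upright steel pivot post's axis (jig x = -50, y = 115 mm); axes as the jig's. The post is 20 mm across and 61 mm high; the carton's robot-side face leans on it near the pivot end.
- end_block (a point): Foot of the face of the plywood end block beyond the pivot end (jig x = 0, y = +148 mm); the face looks along the jig's -y, 40 mm high; axes as the jig's.
- bumper: Sprung bumper; axes as the jig's, origin on the table at jig x = 0, y = -75 mm. Its rubber pad (36 mm wide, z 5..39 mm) faces the robot. A screw sets how far it stands out, which is not measured: the free pad face lies at x = +23 to +49 mm, so find it by feel. It yields to +x by 1 mm per 5 N, up to 12 mm, and pushes the carton back when let go fast.
- stop: Sliding end stop; axes as the jig's; origin: foot of its sprung rubber nose's face, which looks to +y at the free end. Nose x -30..30, y -8..0 mm, gives 1 mm per 2.5 N up to 12 mm. Plate behind it x -40..65, y -36..-20, z 4..40 mm; round black grip 22 mm wide, axis x 0, y -28 mm, z 40..83 mm. Slides along the jig's y, 3 N of friction (more when fast), and stays.
- free_end (a point): Point on the carton at table level, middle of its free end face; axes as the carton's.
- pivot_end (a point): Point on the carton at table level, middle of its pivot end face; axes as the carton's.
- tape: tape dispenser, black, 60 x 150 x 90 mm, a bystander; origin under its centre.
- mug: white mug, 80 mm wide, 95 mm high, a bystander; origin under its centre.
- ribbon: reel of ribbon standing on its flange, 68 mm wide, 36 mm high, a bystander; origin under its centre.
- cards: stack of greeting cards 100 x 100 x 30 mm, a bystander; origin under its centre.
- gift: small gift box 70 x 90 x 50 mm, a bystander; origin under its centre.
- glue: white jar, 40 mm wide, 90 mm high, a bystander; origin under its centre.

How it is judged (in metres and radians):
On the way, in this order (a step that is already met when the one before it is completed fails the run):
1. the free end, swung in, is pressed on the sprung bumper with at least 4 N for 0.3 s (contact force between carton and bumper above 4 N and angle between the y axis of carton and the y axis of jig, either way round below 0.13 rad), for 0.3 s.
2. the end stop presses the carton, home at the end block, with at least 3 N for 0.1 s (contact force between carton and stop above 3 N and y of pivot_end in the frame of jig above 0.1435 m), for 0.1 s.
At the end, for the whole second after the job is handed in: The carton rests flat, along the jig within 0.1 rad, middle of its free end at most 26 mm to the robot's side of the jig's middle line and within 4.5 mm of the stop's face, middle of its pivot end within 4.5 mm of the end block (angle between the y axis of carton and the y axis of jig, either way round below 0.1 rad and angle between carton's own z axis and vertical below 0.03 rad and y of pivot_end in the frame of jig above 0.1435 m and y of free_end in the frame of stop below 0.0045 m and x of free_end in the frame of jig above -0.026 m and linear speed of carton below 0.01 m/s); the robot touches nothing.
It fails at once if the carton is pressed on the bumper with more than 20 N (contact force between carton and bumper above 20 N).
It fails at once if the stop presses the carton with more than 20 N (contact force between carton and stop above 20 N).
It fails at once if the robot presses the carton with more than 25 N (contact force between any of the arm, the fingers and carton above 25 N).
It fails at once if the carton is lifted or tipped (angle between carton's own z axis and vertical above 0.2 rad or height (world z) of carton above 0.03 m).
It fails at once if a bystander is disturbed (distance of any of tape, mug, ribbon, cards, gift, glue from where it was at the start of the episode above 0.03 m).
It also fails if it takes over 67 s, if anything falls off the work surface, if the arm or the gripper's body presses on something with over 40 N, if the wrist force passes 120 N, or if a joint passes its speed limit or range.

## Robot

A 6-joint arm with a two-finger parallel gripper is mounted at the origin on the work surface. World frame = base frame: x ahead of the robot, y to its left, z up, the work surface at z = 0. Lengths are in m, angles in degrees, forces in N, time in s.
With the tool pointing down it reaches from about 0.375 to 0.9 m from the base axis. Payload 3.1 kg.
Tool frame: the origin (TCP) lies on the centre line of the jaws, within the pads' length; the fingertips stand 8 mm ahead of it and the grasp point (between the pads) lies 11 mm behind it; z points along the fingers, y is the direction in which the jaws open and shut (so a half turn about z gives the same grasp; the last joint's range is limited). The gripper opens to 87 mm and grips with 3 to 60 N. Pads are 19 mm wide; open, the fingers measure 117 mm over their backs; the gripper's body (75 mm by 190 mm) begins 51 mm behind the grasp point.
Start: joints at [-78.753, 30.224, 82.088, -0, 67.689, -10.227], TCP at [0.229, -0.582, 0.231] pointing down, gripper open.
Joint ranges: [-176.69, 176.69], [-43.24, 126.21], [12.49, 139.97], [-82, 262], [0, 151.66], [-163.58, 163.58]. Speed limits (degrees/s): [159.86, 159.86, 180, 180, 180, 180].

## Interface

Orientations are given as a 3x3 rotation matrix whose columns are the frame's x, y, z axes.
In Python, from rig import * gives the robot as it stands. The module is installed in compiled form; this text tells all that it offers.
- The arm moves only by the tool arm_command, never from a script. Its argument "commands" is a list of rows, each an object with "translation": the shift along the tool's x, y, z scaled (see below), a list of three; "dr": the turn, a rotation vector about the tool's x, y, z scaled (see below), a list of three; "jaw": the closure, from 0 (fully open) to 1 (shut). In form: [{"translation": [x, y, z], "dr": [ax, ay, az], "jaw": jaw}, ...]. A call has 1 to 12 rows; each row shifts and turns the commanded pose from where the row before left it, along the tool's axes as they then stand; what a row does not reach is not made up. The controller multiplies each number of a shift by 25 mm and each number of a turn by 6 degrees. A row lasts 1/12 s, in which the tool goes at most 41.7 mm and 7.16 degrees, less where a joint would pass 70% of its speed; a pose out of reach is approached as far as the arm can. A call with a number of a shift or a turn outside -1 to 1 is refused whole. A call with a gripper value outside its range is refused whole. The fingers move at their own pace and stop on an object; the grip force is fixed at half the most. Time passes only in rows, so rows that do not move let the fingers close. It gives the time, the measured TCP pose, the force and the opening at its end, in the units of the state.
- read_state(): the state, without advancing time (a new reading comes with each control period).
- capture(name): name is "side" or "top"; returns (picture, depth): 384x512x3 uint8, red, green, blue; 384x512 float32, m along the optical axis (not along the pixel's ray), 0 where there is no reading.
- camera_model(name): a dict with "intrinsics" (3x3 intrinsics, pixels), "pose" (4x4, takes a point from camera to world coordinates). Camera axes: x right, y down, z forward; pixel columns grow to the right and rows downward; lengths in m; the calibration is good to about 2 mm. A picture is of the moment at which its call begins. camera_model takes no time and is no camera call.
- hand_in(): hands the job in, once; it reports no verdict.
The state is a dict: "time_s": time; "joint_positions": joint angles; "qvel": joint speeds; "tau": joint torques, N m; "position": TCP position; "tcp_rot": TCP orientation; "force": force on the tool from outside, world axes, zero at the start; "moment": the same for the moment, N m; "opening": opening from 0.0 (shut) to 1.0 (fully open).
Only numpy, scipy, OpenCV 4.12 (cv2) and the standard library are available. Lean on these libraries where they do the work, as an engineer would, in place of code of your own. Each camera call takes 0.05 s, during which the arm holds its last target.

## Working session

There is one attempt and no reset: what is moved stays moved. The work goes in short steps, Python scripts to look and compute and a tool call to move; the robot and the scene stay as the last step left them, time stands still between calls to the robot, and variables do not carry over. Pictures are saved under pics/ and viewed, and the job is handed in when it is done.

Besides the shell and the picture viewer there is one more tool, called after "Emit:" by a JSON object that holds its "api" and its "payload". arm_command: Moves the arm, as the interface text tells. Its arguments: {"type":"object","properties":{"commands":{"type":"array"}},"required":["commands"]}

```bash
mkdir -p pics; python3 - <<'E'
from rig import *
import cv2,numpy as np
for n in("top","side"):
    p,d=capture(n);cv2.imwrite(f"pics/{n}0.png",cv2.cvtColor(p,cv2.COLOR_RGB2BGR));np.savez(f"pics/{n}0.npz",p=p,d=d)
    m=camera_model(n);print(n,np.round(m["intrinsics"],1).tolist(),np.round(m["pose"],3).tolist())
s=read_state();print(s)
E
```

```text
top [[424.1, 0.0, 256.6], [0.0, 424.1, 189.5], [0.0, 0.0, 1.0]] [[0.021, -0.999, 0.033, 0.536], [-1.0, -0.021, 0.01, 0.018], [-0.01, -0.033, -0.999, 1.129], [0.0, 0.0, 0.0, 1.0]]
side [[354.7, 0.0, 249.5], [0.0, 354.7, 193.1], [0.0, 0.0, 1.0]] [[-0.78, -0.387, 0.491, 0.23], [-0.625, 0.454, -0.635, 0.476], [0.023, -0.803, -0.596, 0.459], [0.0, 0.0, 0.0, 1.0]]
{'time_s': 0.1, 'joint_positions': array([-7.87549187e+01,  3.02745467e+01,  8.21485612e+01, -4.04554982e-04,
        6.76898515e+01, -1.02263109e+01]), 'qvel': array([-0.01057487, -0.06445174, -0.20558226,  0.05148894,  0.10489073,
       -0.04331804]), 'tau': array([-1.07698477e-05, -4.40985489e+01, -1.77150911e+01,  6.34464319e-02,
        5.33941691e-02, -5.22457742e-05]), 'position': array([ 0.22868122, -0.58097124,  0.22966243]), 'tcp_rot': array([[ 9.30599530e-01,  3.66038744e-01, -3.90863608e-04],
       [ 3.66038791e-01, -9.30597587e-01,  1.93238833e-03],
       [ 3.43592268e-04, -1.94135092e-03, -9.99998057e-01]]), 'force': array([0.21751033, 0.48369608, 0.24058379]), 'moment': array([-0.01426165,  0.05135816,  0.04125377]), 'opening': 1.0012166179233266}
```

View pics/top0.png

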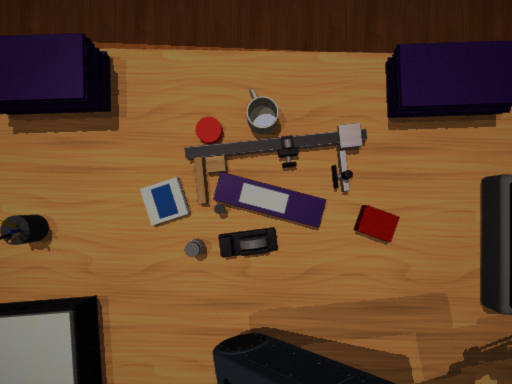

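View pics/side0.png

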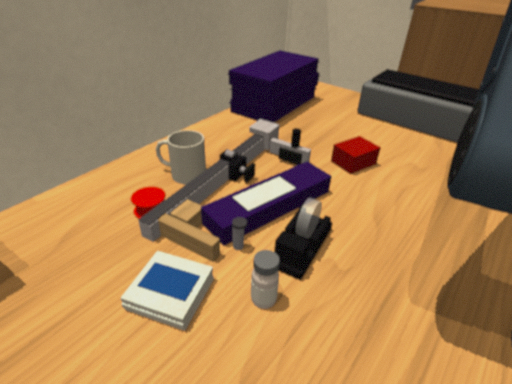

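The top view shows the carton at about (270,200), post (221,210), end block (200,180), bumper (289,155), and stop grip (347,174). The tape dispenser is close to the robot side at (248,243) and the gift box at (377,223).

```bash
cat > h.py <<'E'
from rig import *
import cv2,numpy as np
def ray(n,u,v,z):
    m=camera_model(n);K=np.array(m["intrinsics"]);T=np.array(m["pose"])
    d=T[:3,:3]@np.linalg.solve(K,[u,v,1.]);o=T[:3,3]
    return o+d*(z-o[2])/d[2]
E
python3 - <<'E'
from h import *
for n,(x0,y0,x1,y1) in {"top":(140,85,410,265),"side":(110,110,400,320)}.items():
    im=cv2.imread(f"pics/{n}0.png")[y0:y1,x0:x1]
    s=min(800/(x1-x0),600/(y1-y0));im=cv2.resize(im,None,fx=s,fy=s,interpolation=cv2.INTER_CUBIC)
    im=np.clip(im*1.6,0,255).astype(np.uint8)
    cv2.imwrite(f"pics/{n}0z.png",im);print(n,s)
p=cv2.imread("pics/top0.png");d=np.load("pics/top0.npz")["d"]
hsv=cv2.cvtColor(p,cv2.COLOR_BGR2HSV)
print(hsv[185,230],hsv[217,315],hsv[140,240],hsv[173,347],hsv[135,349])
E
```

```text
top 2.962962962962963
side 2.7586206896551726
[136 147  73] [136 171  58] [ 14 168 144] [ 0 27 28] [  6  34 151]
```

View pics/top0z.png

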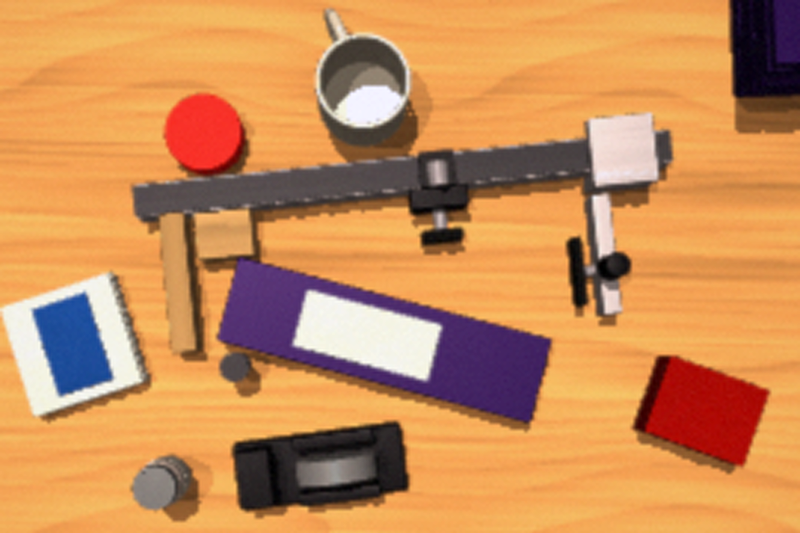

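View pics/side0z.png

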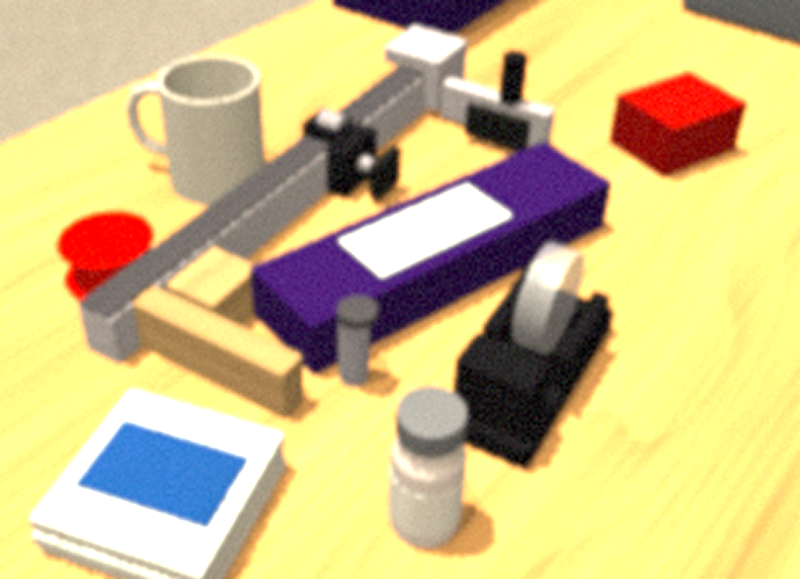

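```bash
python3 - <<'E'
from h import *
p=cv2.imread("pics/top0.png");hsv=cv2.cvtColor(p,cv2.COLOR_BGR2HSV).astype(int)
f=lambda x,y:(x/2.963+140-.5+.17,y/2.963+85-.5+.17)
# carton
m=((hsv[...,0]>120)&(hsv[...,0]<155)&(hsv[...,1]>90)).astype(np.uint8);m[:165]=0;m[235:]=0;m[:,:205]=0;m[:,340:]=0
c=max(cv2.findContours(m,0,1)[0],key=cv2.contourArea)
b=cv2.boxPoints(cv2.minAreaRect(c));P=np.array([ray("top",u,v,.045) for u,v in b]);print("carton",P.round(4).tolist())
print([np.linalg.norm(P[i]-P[i-1]).round(4) for i in range(4)])
# rail: gray lowS
m=((hsv[...,1]<70)&(hsv[...,2]>30)&(hsv[...,2]<130)).astype(np.uint8)
print(hsv[146,235],hsv[152,235],hsv[140,235])
lo=[];hi=[]
for u in list(range(215,275))+list(range(302,335)):
    r=np.where((hsv[130:170,u,1]<90)&(hsv[130:170,u,2]<140))[0]
    if len(r): hi.append((u,130+r.min()-.5));lo.append((u,130+r.max()+.5))
for L in (hi,lo):
    L=np.array(L);q=np.polyfit(L[:,0],L[:,1],1)
    for _ in range(3):
        e=L[:,1]-np.polyval(q,L[:,0]);k=abs(e)<.8;q=np.polyfit(L[k,0],L[k,1],1)
    A=ray("top",200,np.polyval(q,200),.04);B=ray("top",340,np.polyval(q,340),.04)
    print("rail",k.sum(),A.round(4),B.round(4),"yaw of jig y-axis",np.degrees(np.arctan2(-(A-B)[0],(A-B)[1])))
for n,x,y,z in [("post",236,366,.061),("grip",612,265,.083),("blk near R",197,352,.04),("blk near L",172,350,.04),("blk far R",186,214,.04),("nose top far",569,238,.04),("nose near",578,307,.04),("plate nearR",620,313,.04),("plate farR",607,195,.04),("pad L",421,237,.039),("pad R",463,237,.039),("tapeTR",403,424,.05),("tape BR",408,490,.05),("tapeTL",235,443,.06),("gift L",637,430,0.0),("giftTL",672,357,.05),("giftBL",645,425,.05),("plywood rest R near",257,257,.04),("mug near",363,142,0.0)]:
    print(n,ray("top",*f(x,y),z).round(4))
E
```

```text
carton [[0.5448, 0.1408, 0.045], [0.6163, 0.1235, 0.045], [0.5498, -0.1469, 0.045], [0.4788, -0.1291, 0.045]]
[np.float64(0.2778), np.float64(0.0736), np.float64(0.2784), np.float64(0.0732)]
[174  24  54] [ 0 23 55] [ 15 169 145]
rail 5 [0.7185 0.1787 0.04  ] [ 0.7255 -0.1825  0.04  ] yaw of jig y-axis 1.1105529641003262
rail 51 [0.6535 0.177  0.04  ] [ 0.6882 -0.183   0.04  ] yaw of jig y-axis 5.512667405290074
post [0.5218 0.1219 0.061 ]
grip [ 0.6127 -0.1914  0.083 ]
blk near R [0.533  0.1581 0.04  ]
blk near L [0.5342 0.1798 0.04  ]
blk far R [0.6528 0.1707 0.04  ]
nose top far [ 0.6386 -0.1625  0.04  ]
nose near [ 0.5788 -0.1712  0.04  ]
plate nearR [ 0.5744 -0.2075  0.04  ]
plate farR [ 0.6766 -0.1948  0.04  ]
pad L [ 0.6369 -0.0342  0.039 ]
pad R [ 0.6377 -0.0707  0.039 ]
tapeTR [ 0.4751 -0.0213  0.05  ]
tape BR [ 0.4189 -0.0267  0.05  ]
tapeTL [0.4565 0.1213 0.06  ]
gift L [ 0.4714 -0.2324  0.    ]
giftTL [ 0.5373 -0.2504  0.05  ]
giftBL [ 0.4787 -0.2281  0.05  ]
plywood rest R near [0.6166 0.108  0.04  ]
mug near [0.7255 0.0179 0.    ]<stdin>:19: RankWarning: Polyfit may be poorly conditioned
```

Emit:
{"api": "arm_command", "payload": {"commands": [{"translation": [0, 0, 0], "dr": [0, 0, 0.8], "jaw": 1}, {"translation": [0, 0, 0], "dr": [0, 0, 0.8], "jaw": 1}, {"translation": [0, 0, 0], "dr": [0, 0, 0.8], "jaw": 1}, {"translation": [0, 0, 0], "dr": [0, 0, 0.8], "jaw": 1}, {"translation": [0, -1, 0], "dr": [0, 0, 0], "jaw": 1}, {"translation": [0.2, -1, 0], "dr": [0, 0, 0], "jaw": 1}, {"translation": [0.4, -1, 0], "dr": [0, 0, 0], "jaw": 1}, {"translation": [0.4, -1, 0], "dr": [0, 0, 0], "jaw": 1}, {"translation": [0.4, -1, 0], "dr": [0, 0, 0], "jaw": 1}, {"translation": [0.4, -1, 0], "dr": [0, 0, 0], "jaw": 1}, {"translation": [0.4, -1, 0], "dr": [0, 0, 0], "jaw": 1}, {"translation": [0.4, -1, 0], "dr": [0, 0, 0], "jaw": 1}]}}

```text
time_s: 1.1
position: [0.2859, -0.3776, 0.2303]
tcp_rot: [[0.999, 0.039, -0.0], [0.039, -0.999, 0.001], [-0.0, -0.001, -1.0]]
force: [-0.3, 0.7, 0.1]
opening: 0.171
```

Emit:
{"api": "arm_command", "payload": {"commands": [{"translation": [0.62, -0.96, 0], "dr": [0, 0, 0], "jaw": 1}, {"translation": [0.62, -0.96, 0], "dr": [0, 0, 0], "jaw": 1}, {"translation": [0.62, -0.96, 0], "dr": [0, 0, 0], "jaw": 1}, {"translation": [0.62, -0.96, 0], "dr": [0, 0, 0], "jaw": 1}, {"translation": [0.62, -0.96, 0], "dr": [0, 0, 0], "jaw": 1}, {"translation": [0.62, -0.96, 0], "dr": [0, 0, 0], "jaw": 1}, {"translation": [0.62, -0.96, 0], "dr": [0, 0, 0], "jaw": 1}, {"translation": [0.62, -0.96, 0], "dr": [0, 0, 0], "jaw": 1}, {"translation": [0.62, -0.96, 0], "dr": [0, 0, 0], "jaw": 1}, {"translation": [0.62, -0.96, 0], "dr": [0, 0, 0], "jaw": 1}, {"translation": [0.6, -0.9, 0], "dr": [0, 0, 0], "jaw": 1}, {"translation": [0, 0, 0], "dr": [0, 0, 0], "jaw": 1}]}}

```text
time_s: 2.1
position: [0.4466, -0.1066, 0.2304]
tcp_rot: [[0.999, 0.044, 0.001], [0.044, -0.999, 0.002], [0.001, -0.002, -1.0]]
force: [-0.1, -0.0, -0.1]
opening: 0.007
```

Emit:
{"api": "arm_command", "payload": {"commands": [{"translation": [0, 0, 0.8], "dr": [0, 0, 0], "jaw": 1}, {"translation": [0, 0, 0.8], "dr": [0, 0, 0], "jaw": 1}, {"translation": [0, 0, 0.8], "dr": [0, 0, 0], "jaw": 1}, {"translation": [0, 0, 0.8], "dr": [0, 0, 0], "jaw": 1}, {"translation": [0, 0, 0.8], "dr": [0, 0, 0], "jaw": 1}, {"translation": [0, 0, 0.8], "dr": [0, 0, 0], "jaw": 1}, {"translation": [0, 0, 0.8], "dr": [0, 0, 0], "jaw": 1}]}}

```text
time_s: 2.68
position: [0.445, -0.1106, 0.0896]
tcp_rot: [[0.999, 0.039, -0.0], [0.039, -0.999, -0.0], [-0.0, 0.0, -1.0]]
force: [-0.5, 0.2, 0.1]
opening: 0.004
```

```bash
python3 - <<'E'
from h import *
for n,(x0,y0,x1,y1) in {"top":(140,85,410,265),"side":(110,60,400,270)}.items():
    p,_=capture(n);p=cv2.cvtColor(p,cv2.COLOR_RGB2BGR)[y0:y1,x0:x1]
    cv2.imwrite(f"pics/{n}1.png",np.clip(cv2.resize(p,None,fx=1.4,fy=1.4)*1.5,0,255).astype(np.uint8))
a=cv2.imread("pics/top1.png");b=cv2.imread("pics/side1.png")
w=min(a.shape[1],b.shape[1]);cv2.imwrite("pics/m1.png",np.vstack([a[:,:w],b[:,:w]]))
s=read_state();print(s["position"],s["force"],s["time_s"])
E
```

```text
[ 0.44314412 -0.10967107  0.08821395] [-0.02862441  0.73306015  0.00763989] 2.7833
```

View pics/m1.png

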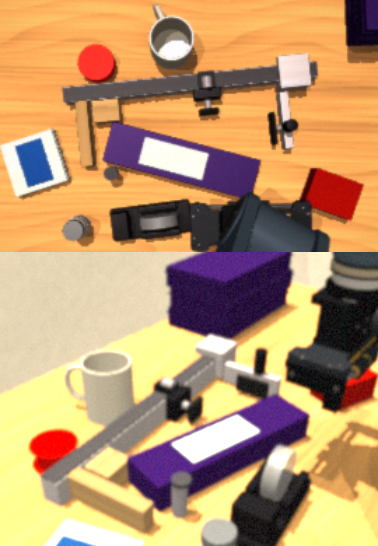

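The gripper stands robot-side of the carton's free end. Its body ends at about the tape's low right end and clears the gift box below.

Emit:
{"api": "arm_command", "payload": {"commands": [{"translation": [0, 0, 0.6], "dr": [0, 0, 0], "jaw": 1}, {"translation": [0, 0, 0.6], "dr": [0, 0, 0], "jaw": 1}, {"translation": [0, 0, 0.6], "dr": [0, 0, 0], "jaw": 1}, {"translation": [0, 0, 0.6], "dr": [0, 0, 0], "jaw": 1}, {"translation": [0, 0, 0], "dr": [0, 0, 0], "jaw": 1}]}}

```text
time_s: 3.2
position: [0.4446, -0.1102, 0.0296]
tcp_rot: [[0.999, 0.039, -0.002], [0.039, -0.999, 0.001], [-0.002, -0.001, -1.0]]
force: [0.0, -0.9, 0.7]
opening: 0.006
```

Emit:
{"api": "arm_command", "payload": {"commands": [{"translation": [0.15, 0, 0], "dr": [0, 0, 0], "jaw": 1}, {"translation": [0.15, 0, 0], "dr": [0, 0, 0], "jaw": 1}, {"translation": [0.15, 0, 0], "dr": [0, 0, 0], "jaw": 1}, {"translation": [0.15, 0, 0], "dr": [0, 0, 0], "jaw": 1}, {"translation": [0.15, 0, 0], "dr": [0, 0, 0], "jaw": 1}, {"translation": [0.15, 0, 0], "dr": [0, 0, 0], "jaw": 1}, {"translation": [0.15, 0, 0], "dr": [0, 0, 0], "jaw": 1}, {"translation": [0.15, 0, 0], "dr": [0, 0, 0], "jaw": 1}]}}

```text
time_s: 3.87
position: [0.4749, -0.1086, 0.0306]
tcp_rot: [[0.999, 0.04, -0.001], [0.04, -0.999, 0.0], [-0.001, -0.001, -1.0]]
force: [-1.0, -0.2, 0.2]
opening: 0.004
```

Emit:
{"api": "arm_command", "payload": {"commands": [{"translation": [0.16, 0, 0], "dr": [0, 0, 0], "jaw": 1}, {"translation": [0.16, 0, 0], "dr": [0, 0, 0], "jaw": 1}, {"translation": [0.16, 0, 0], "dr": [0, 0, 0], "jaw": 1}, {"translation": [0.16, 0, 0], "dr": [0, 0, 0], "jaw": 1}, {"translation": [0.16, 0, 0], "dr": [0, 0, 0], "jaw": 1}]}}

```text
time_s: 4.28
position: [0.4956, -0.1081, 0.0305]
tcp_rot: [[0.999, 0.04, -0.0], [0.04, -0.999, 0.0], [-0.0, -0.0, -1.0]]
force: [-0.9, -0.2, 0.1]
opening: 0.005
```

Emit:
{"api": "arm_command", "payload": {"commands": [{"translation": [0.12, 0, 0], "dr": [0, 0, 0], "jaw": 1}, {"translation": [0.12, 0, 0], "dr": [0, 0, 0], "jaw": 1}, {"translation": [0.12, 0, 0], "dr": [0, 0, 0], "jaw": 1}, {"translation": [0.12, 0, 0], "dr": [0, 0, 0], "jaw": 1}, {"translation": [0.12, 0, 0], "dr": [0, 0, 0], "jaw": 1}, {"translation": [0.12, 0, 0], "dr": [0, 0, 0], "jaw": 1}]}}

```text
time_s: 4.78
position: [0.5135, -0.1074, 0.0305]
tcp_rot: [[0.999, 0.04, 0.0], [0.04, -0.999, -0.0], [0.0, 0.0, -1.0]]
force: [-1.2, -0.4, 0.2]
opening: 0.008
```

Emit:
{"api": "arm_command", "payload": {"commands": [{"translation": [0.1, 0, 0], "dr": [0, 0, 0], "jaw": 1}, {"translation": [0.1, 0, 0], "dr": [0, 0, 0], "jaw": 1}, {"translation": [0.1, 0, 0], "dr": [0, 0, 0], "jaw": 1}, {"translation": [0.1, 0, 0], "dr": [0, 0, 0], "jaw": 1}, {"translation": [0.1, 0, 0], "dr": [0, 0, 0], "jaw": 1}]}}

```text
time_s: 5.2
position: [0.5259, -0.1069, 0.0305]
tcp_rot: [[0.999, 0.04, -0.0], [0.04, -0.999, 0.0], [-0.0, -0.0, -1.0]]
force: [-1.7, -1.6, -0.5]
opening: 0.004
```

```bash
cat > look.py <<'E'
from h import *
import sys
t=sys.argv[1]
p,_=capture("top");p=cv2.cvtColor(p,cv2.COLOR_RGB2BGR)
cv2.imwrite(f"pics/{t}.png",np.clip(cv2.resize(p[85:265,140:410],None,fx=2.963,fy=2.963,interpolation=cv2.INTER_CUBIC)*1.6,0,255).astype(np.uint8))
if len(sys.argv)>2:
    p,_=capture("side");p=cv2.cvtColor(p,cv2.COLOR_RGB2BGR)
    cv2.imwrite(f"pics/{t}s.png",np.clip(cv2.resize(p[60:270,110:400],None,fx=2.7,fy=2.7,interpolation=cv2.INTER_CUBIC)*1.6,0,255).astype(np.uint8))
s=read_state();print(s["position"],s["force"],s["time_s"])
E
python3 look.py a2
```

```text
[ 0.52663833 -0.10696547  0.03060273] [-0.07227438 -0.14088111 -0.08259732] 5.25
```

View pics/a2.png

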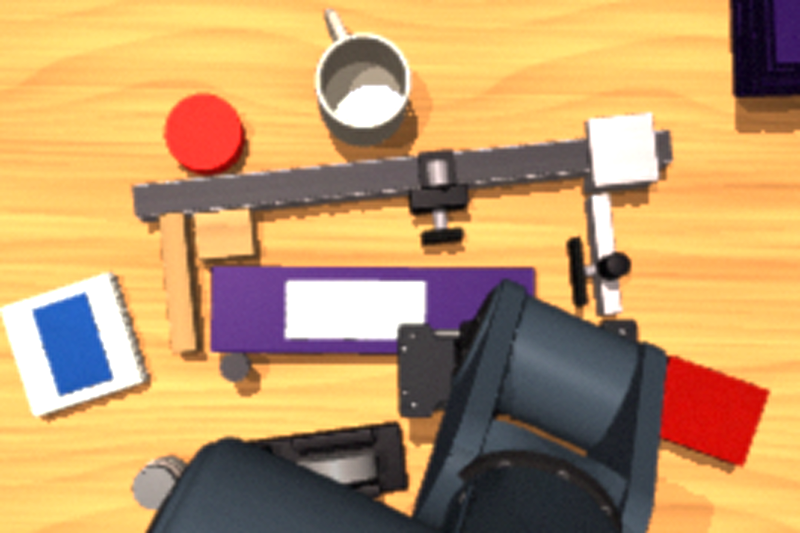

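The carton has swung in against the post. Its back edge at row 267 is still about 20 mm short of the bumper pad at row 243.

Emit:
{"api": "arm_command", "payload": {"commands": [{"translation": [0.08, 0, 0], "dr": [0, 0, 0], "jaw": 1}, {"translation": [0.08, 0, 0], "dr": [0, 0, 0], "jaw": 1}, {"translation": [0.08, 0, 0], "dr": [0, 0, 0], "jaw": 1}, {"translation": [0.08, 0, 0], "dr": [0, 0, 0], "jaw": 1}, {"translation": [0.08, 0, 0], "dr": [0, 0, 0], "jaw": 1}]}}

```text
time_s: 5.67
position: [0.5357, -0.1065, 0.0305]
tcp_rot: [[0.999, 0.04, -0.0], [0.04, -0.999, 0.0], [-0.0, -0.0, -1.0]]
force: [-1.7, -0.8, 1.2]
opening: 0.004
```

Emit:
{"api": "arm_command", "payload": {"commands": [{"translation": [0.04, 0, 0], "dr": [0, 0, 0], "jaw": 1}, {"translation": [0.04, 0, 0], "dr": [0, 0, 0], "jaw": 1}, {"translation": [0.04, 0, 0], "dr": [0, 0, 0], "jaw": 1}]}}

```text
time_s: 5.92
position: [0.5387, -0.1064, 0.0305]
tcp_rot: [[0.999, 0.04, -0.0], [0.04, -0.999, 0.0], [-0.0, -0.0, -1.0]]
force: [-2.2, -0.9, 0.6]
opening: 0.006
```

Emit:
{"api": "arm_command", "payload": {"commands": [{"translation": [0.04, 0, 0], "dr": [0, 0, 0], "jaw": 1}, {"translation": [0.04, 0, 0], "dr": [0, 0, 0], "jaw": 1}]}}

```text
time_s: 6.08
position: [0.5407, -0.1063, 0.0306]
tcp_rot: [[0.999, 0.04, -0.0], [0.04, -0.999, 0.0], [-0.0, -0.0, -1.0]]
force: [-1.5, -1.8, 0.6]
opening: 0.004
```

Emit:
{"api": "arm_command", "payload": {"commands": [{"translation": [0.04, 0, 0], "dr": [0, 0, 0], "jaw": 1}, {"translation": [0.04, 0, 0], "dr": [0, 0, 0], "jaw": 1}]}}

```text
time_s: 6.25
position: [0.5428, -0.1062, 0.0305]
tcp_rot: [[0.999, 0.04, -0.0], [0.04, -0.999, 0.0], [-0.0, -0.0, -1.0]]
force: [-2.1, -1.1, 1.6]
opening: 0.007
```

Emit:
{"api": "arm_command", "payload": {"commands": [{"translation": [0.04, 0, 0], "dr": [0, 0, 0], "jaw": 1}, {"translation": [0.04, 0, 0], "dr": [0, 0, 0], "jaw": 1}]}}

```text
time_s: 6.42
position: [0.5448, -0.1061, 0.0305]
tcp_rot: [[0.999, 0.04, -0.0], [0.04, -0.999, 0.0], [-0.0, -0.0, -1.0]]
force: [-1.5, -0.6, 0.2]
opening: 0.005
```

Emit:
{"api": "arm_command", "payload": {"commands": [{"translation": [0.04, 0, 0], "dr": [0, 0, 0], "jaw": 1}, {"translation": [0.04, 0, 0], "dr": [0, 0, 0], "jaw": 1}]}}

```text
time_s: 6.58
position: [0.5468, -0.1061, 0.0305]
tcp_rot: [[0.999, 0.04, -0.0], [0.04, -0.999, 0.0], [-0.0, -0.0, -1.0]]
force: [-2.5, -0.9, 0.4]
opening: 0.008
```

Emit:
{"api": "arm_command", "payload": {"commands": [{"translation": [0.04, 0, 0], "dr": [0, 0, 0], "jaw": 1}]}}

```text
time_s: 6.67
position: [0.5478, -0.106, 0.0305]
tcp_rot: [[0.999, 0.04, -0.0], [0.04, -0.999, 0.0], [-0.0, -0.0, -1.0]]
force: [-1.2, -0.8, 0.3]
opening: 0.001
```

Emit:
{"api": "arm_command", "payload": {"commands": [{"translation": [0.04, 0, 0], "dr": [0, 0, 0], "jaw": 1}]}}

```text
time_s: 6.75
position: [0.5488, -0.106, 0.0305]
tcp_rot: [[0.999, 0.04, -0.0], [0.04, -0.999, 0.0], [-0.0, -0.0, -1.0]]
force: [-1.8, -0.7, 0.3]
opening: 0.005
```

Emit:
{"api": "arm_command", "payload": {"commands": [{"translation": [0.04, 0, 0], "dr": [0, 0, 0], "jaw": 1}]}}

```text
time_s: 6.83
position: [0.5498, -0.1059, 0.0305]
tcp_rot: [[0.999, 0.04, 0.0], [0.04, -0.999, 0.0], [0.0, -0.0, -1.0]]
force: [-2.5, -1.1, -0.0]
opening: 0.002
```

Emit:
{"api": "arm_command", "payload": {"commands": [{"translation": [0.04, 0, 0], "dr": [0, 0, 0], "jaw": 1}]}}

```text
time_s: 6.92
position: [0.5508, -0.1059, 0.0306]
tcp_rot: [[0.999, 0.04, 0.0], [0.04, -0.999, -0.0], [0.0, 0.0, -1.0]]
force: [-1.4, 0.1, 0.5]
opening: 0.002
```

Emit:
{"api": "arm_command", "payload": {"commands": [{"translation": [0.02, 0, 0], "dr": [0, 0, 0], "jaw": 1}]}}

```text
time_s: 7.0
position: [0.5514, -0.1059, 0.0305]
tcp_rot: [[0.999, 0.04, 0.0], [0.04, -0.999, -0.0], [0.0, 0.0, -1.0]]
force: [-0.8, 0.2, 0.2]
opening: 0.006
```

```bash
python3 look.py a3 s
```

```text
[ 0.55145437 -0.10589429  0.03053344] [-1.85303045 -0.19940446 -0.07803621] 7.1
```

View pics/a3.png

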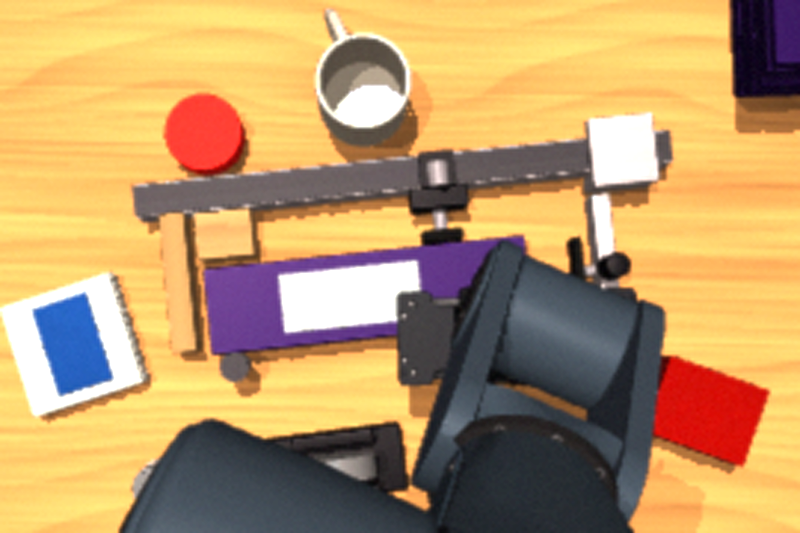

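View pics/a3s.png

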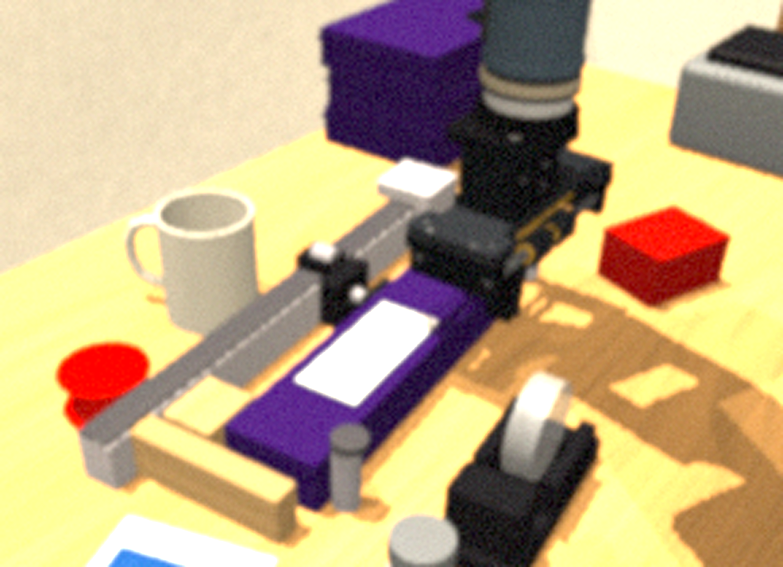

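The carton's back edge is just reaching the bumper pad at about (440,243). The gripper body is still clear of the stop grip at (612,265).

Emit:
{"api": "arm_command", "payload": {"commands": [{"translation": [0.04, 0, 0], "dr": [0, 0, 0], "jaw": 1}]}}

```text
time_s: 7.18
position: [0.5521, -0.1058, 0.0305]
tcp_rot: [[0.999, 0.04, -0.0], [0.04, -0.999, 0.0], [-0.0, -0.0, -1.0]]
force: [-2.0, -1.1, 0.9]
opening: 0.003
```

Emit:
{"api": "arm_command", "payload": {"commands": [{"translation": [0.03, 0, 0], "dr": [0, 0, 0], "jaw": 1}]}}

```text
time_s: 7.27
position: [0.5529, -0.1058, 0.0306]
tcp_rot: [[0.999, 0.04, -0.0], [0.04, -0.999, 0.0], [-0.0, -0.0, -1.0]]
force: [-1.1, -1.2, 0.0]
opening: 0.003
```

Emit:
{"api": "arm_command", "payload": {"commands": [{"translation": [0.03, 0, 0], "dr": [0, 0, 0], "jaw": 1}]}}

```text
time_s: 7.35
position: [0.5537, -0.1058, 0.0306]
tcp_rot: [[0.999, 0.04, -0.0], [0.04, -0.999, 0.0], [-0.0, -0.0, -1.0]]
force: [-1.9, -0.8, 0.7]
opening: 0.008
```

Emit:
{"api": "arm_command", "payload": {"commands": [{"translation": [0.03, 0, 0], "dr": [0, 0, 0], "jaw": 1}]}}

```text
time_s: 7.43
position: [0.5545, -0.1058, 0.0306]
tcp_rot: [[0.999, 0.04, -0.0], [0.04, -0.999, 0.0], [-0.0, -0.0, -1.0]]
force: [-0.9, -0.9, 0.1]
opening: 0.002
```

Emit:
{"api": "arm_command", "payload": {"commands": [{"translation": [0.03, 0, 0], "dr": [0, 0, 0], "jaw": 1}]}}

```text
time_s: 7.52
position: [0.5551, -0.1057, 0.0305]
tcp_rot: [[0.999, 0.04, -0.0], [0.04, -0.999, 0.0], [-0.0, -0.0, -1.0]]
force: [-2.6, -0.6, 1.0]
opening: 0.008
```

Emit:
{"api": "arm_command", "payload": {"commands": [{"translation": [0.03, 0, 0], "dr": [0, 0, 0], "jaw": 1}]}}

```text
time_s: 7.6
position: [0.5552, -0.1057, 0.0305]
tcp_rot: [[0.999, 0.04, -0.002], [0.04, -0.999, 0.0], [-0.002, -0.0, -1.0]]
force: [-4.1, -1.2, 2.8]
opening: 0.007
```

Emit:
{"api": "arm_command", "payload": {"commands": [{"translation": [0.02, 0, 0], "dr": [0, 0, 0], "jaw": 1}]}}

```text
time_s: 7.68
position: [0.5554, -0.1057, 0.0305]
tcp_rot: [[0.999, 0.04, -0.002], [0.04, -0.999, 0.0], [-0.002, -0.0, -1.0]]
force: [-5.4, -2.9, 2.5]
opening: 0.008
```

Emit:
{"api": "arm_command", "payload": {"commands": [{"translation": [0.02, 0, 0], "dr": [0, 0, 0], "jaw": 1}]}}

```text
time_s: 7.77
position: [0.5555, -0.1057, 0.0305]
tcp_rot: [[0.999, 0.04, -0.003], [0.04, -0.999, 0.0], [-0.003, -0.0, -1.0]]
force: [-6.4, -2.5, 3.5]
opening: 0.007
```

Emit:
{"api": "arm_command", "payload": {"commands": [{"translation": [0.02, 0, 0], "dr": [0, 0, 0], "jaw": 1}]}}

```text
time_s: 7.85
position: [0.5556, -0.1057, 0.0305]
tcp_rot: [[0.999, 0.041, -0.004], [0.041, -0.999, 0.0], [-0.004, -0.001, -1.0]]
force: [-6.4, -2.9, 4.5]
opening: 0.006
```

Emit:
{"api": "arm_command", "payload": {"commands": [{"translation": [0.03, 0, 0], "dr": [0, 0, 0], "jaw": 1}]}}

```text
time_s: 7.93
position: [0.5558, -0.1056, 0.0305]
tcp_rot: [[0.999, 0.041, -0.005], [0.041, -0.999, 0.0], [-0.005, -0.001, -1.0]]
force: [-7.6, -4.1, 4.6]
opening: 0.002
```

Emit:
{"api": "arm_command", "payload": {"commands": [{"translation": [0.03, 0, 0], "dr": [0, 0, 0], "jaw": 1}]}}

```text
time_s: 8.02
position: [0.556, -0.1056, 0.0305]
tcp_rot: [[0.999, 0.041, -0.006], [0.041, -0.999, 0.001], [-0.006, -0.001, -1.0]]
force: [-8.8, -4.0, 5.9]
opening: 0.007
```

Emit:
{"api": "arm_command", "payload": {"commands": [{"translation": [0.02, 0, 0], "dr": [0, 0, 0], "jaw": 1}]}}

```text
time_s: 8.1
position: [0.556, -0.1056, 0.0305]
tcp_rot: [[0.999, 0.041, -0.007], [0.041, -0.999, 0.001], [-0.007, -0.001, -1.0]]
force: [-10.0, -4.1, 6.7]
opening: 0.007
```

Emit:
{"api": "arm_command", "payload": {"commands": [{"translation": [0.03, 0, 0], "dr": [0, 0, 0], "jaw": 1}, {"translation": [0, 0, 0], "dr": [0, 0, 0], "jaw": 1}]}}

```text
time_s: 8.27
position: [0.5562, -0.1056, 0.0305]
tcp_rot: [[0.999, 0.041, -0.008], [0.041, -0.999, 0.001], [-0.008, -0.001, -1.0]]
force: [-9.9, -4.6, 7.2]
opening: 0.005
```

Emit:
{"api": "arm_command", "payload": {"commands": [{"translation": [0, 0, 0], "dr": [0, 0, 0], "jaw": 1}, {"translation": [0, 0, 0], "dr": [0, 0, 0], "jaw": 1}, {"translation": [0, 0, 0], "dr": [0, 0, 0], "jaw": 1}, {"translation": [0, 0, 0], "dr": [0, 0, 0], "jaw": 1}, {"translation": [0, 0, 0], "dr": [0, 0, 0], "jaw": 1}, {"translation": [0, 0, 0], "dr": [0, 0, 0], "jaw": 1}]}}

```text
time_s: 8.77
position: [0.5563, -0.1056, 0.0305]
tcp_rot: [[0.999, 0.041, -0.008], [0.041, -0.999, 0.001], [-0.008, -0.001, -1.0]]
force: [-9.7, -4.6, 5.9]
opening: -0.0
```

Emit:
{"api": "arm_command", "payload": {"commands": [{"translation": [0.04, 0, 0], "dr": [0, 0, 0], "jaw": 1}, {"translation": [0.02, 0, 0], "dr": [0, 0, 0], "jaw": 1}, {"translation": [0, 0, 0], "dr": [0, 0, 0], "jaw": 1}]}}

```text
time_s: 9.02
position: [0.5565, -0.1056, 0.0305]
tcp_rot: [[0.999, 0.042, -0.011], [0.042, -0.999, 0.001], [-0.011, -0.001, -1.0]]
force: [-12.0, -6.5, 8.5]
opening: 0.005
```

```bash
python3 look.py a4 s
```

```text
[ 0.5565257  -0.10561715  0.03051698] [-12.32881865  -6.12578861   9.07928974] 9.1167
```

View pics/a4.png

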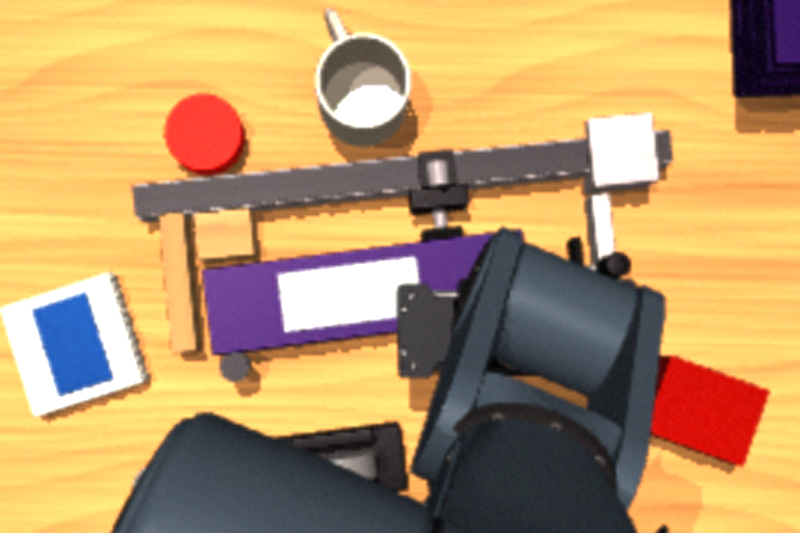

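View pics/a4s.png

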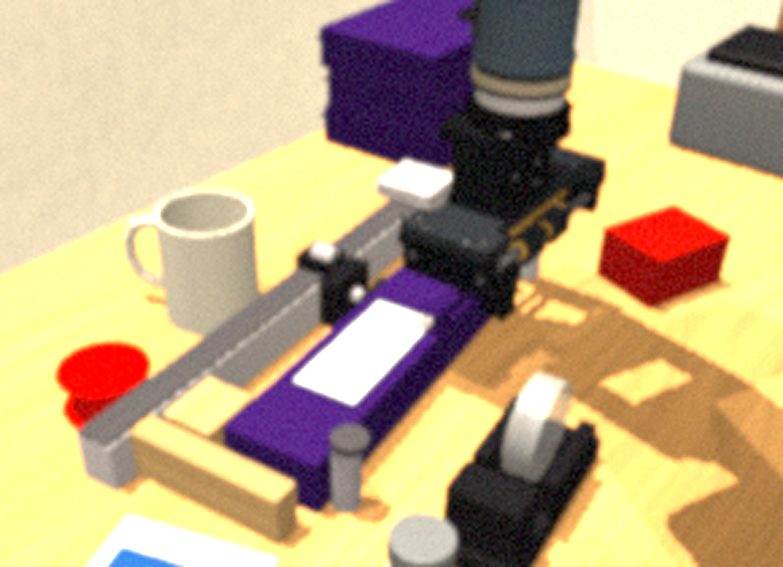

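The carton lies on the bumper pad at (440,238). The vertical force component is larger than I expected, so I'll check where the force acts.

```bash
python3 - <<'E'
from h import *
s=read_state();F=s["force"];M=s["moment"];print(F,M, s["position"])
r=np.cross(F,M)/(F@F);u=F/np.linalg.norm(F)
print("line point",r,"dir",u,"pitch",M@u)
E
```

```text
[-12.32881865  -6.12578861   9.07928974] [-0.87889188  2.01228209  0.01600207] [ 0.5565257  -0.10561715  0.03051698]
line point [-0.06754013 -0.02861623 -0.11102047] dir [-0.74760139 -0.37145879  0.55055475] pitch -0.08160906913511275
```

The moments put the load at the fingertips, with friction along the face, so nothing else is being touched. I'll hold briefly, then let off slowly.

Emit:
{"api": "arm_command", "payload": {"commands": [{"translation": [0, 0, 0], "dr": [0, 0, 0], "jaw": 1}, {"translation": [0, 0, 0], "dr": [0, 0, 0], "jaw": 1}, {"translation": [0, 0, 0], "dr": [0, 0, 0], "jaw": 1}, {"translation": [0, 0, 0], "dr": [0, 0, 0], "jaw": 1}, {"translation": [0, 0, 0], "dr": [0, 0, 0], "jaw": 1}]}}

```text
time_s: 9.53
position: [0.5566, -0.1056, 0.0305]
tcp_rot: [[0.999, 0.042, -0.011], [0.042, -0.999, 0.001], [-0.011, -0.001, -1.0]]
force: [-11.8, -5.9, 8.5]
opening: 0.007
```

Emit:
{"api": "arm_command", "payload": {"commands": [{"translation": [-0.02, 0, 0], "dr": [0, 0, 0], "jaw": 1}, {"translation": [-0.02, 0, 0], "dr": [0, 0, 0], "jaw": 1}, {"translation": [-0.02, 0, 0], "dr": [0, 0, 0], "jaw": 1}, {"translation": [-0.02, 0, 0], "dr": [0, 0, 0], "jaw": 1}, {"translation": [-0.02, 0, 0], "dr": [0, 0, 0], "jaw": 1}, {"translation": [-0.02, 0, 0], "dr": [0, 0, 0], "jaw": 1}, {"translation": [-0.02, 0, 0], "dr": [0, 0, 0], "jaw": 1}, {"translation": [-0.02, 0, 0], "dr": [0, 0, 0], "jaw": 1}]}}

```text
time_s: 10.2
position: [0.5564, -0.1057, 0.0305]
tcp_rot: [[0.999, 0.04, -0.003], [0.04, -0.999, 0.0], [-0.003, -0.0, -1.0]]
force: [-4.0, -1.9, 2.1]
opening: 0.004
```

Emit:
{"api": "arm_command", "payload": {"commands": [{"translation": [-0.02, 0, 0], "dr": [0, 0, 0], "jaw": 1}, {"translation": [-0.02, 0, 0], "dr": [0, 0, 0], "jaw": 1}, {"translation": [-0.02, 0, 0], "dr": [0, 0, 0], "jaw": 1}, {"translation": [-0.02, 0, 0], "dr": [0, 0, 0], "jaw": 1}, {"translation": [-0.02, 0, 0], "dr": [0, 0, 0], "jaw": 1}, {"translation": [-0.02, 0, 0], "dr": [0, 0, 0], "jaw": 1}, {"translation": [-0.02, 0, 0], "dr": [0, 0, 0], "jaw": 1}, {"translation": [-0.02, 0, 0], "dr": [0, 0, 0], "jaw": 1}]}}

```text
time_s: 10.87
position: [0.5549, -0.106, 0.0307]
tcp_rot: [[0.999, 0.039, 0.003], [0.039, -0.999, -0.001], [0.003, 0.001, -1.0]]
force: [0.1, 0.1, -0.1]
opening: 0.004
```

Emit:
{"api": "arm_command", "payload": {"commands": [{"translation": [-0.06, 0, 0], "dr": [0, 0, 0], "jaw": 1}, {"translation": [-0.12, 0, 0], "dr": [0, 0, 0], "jaw": 1}, {"translation": [-0.2, 0, 0], "dr": [0, 0, 0], "jaw": 1}, {"translation": [-0.2, 0, 0], "dr": [0, 0, 0], "jaw": 1}, {"translation": [-0.2, 0, 0], "dr": [0, 0, 0], "jaw": 1}, {"translation": [0, 0, -0.8], "dr": [0, 0, 0], "jaw": 1}, {"translation": [0, 0, -1], "dr": [0, 0, 0], "jaw": 1}, {"translation": [0, 0, -1], "dr": [0, 0, 0], "jaw": 1}, {"translation": [0, 0, -1], "dr": [0, 0, 0], "jaw": 1}, {"translation": [0, 0, -1], "dr": [0, 0, 0], "jaw": 1}, {"translation": [0, 0, 0], "dr": [0, 0, -0.55], "jaw": 1}]}}

```text
time_s: 11.78
position: [0.5366, -0.1077, 0.1551]
tcp_rot: [[0.995, 0.098, 0.009], [0.098, -0.995, -0.004], [0.008, 0.004, -1.0]]
force: [0.5, -0.5, 0.7]
opening: 0.007
```

Emit:
{"api": "arm_command", "payload": {"commands": [{"translation": [0, 0.8, 0], "dr": [0, 0, 0], "jaw": 1}, {"translation": [0, 0.8, 0], "dr": [0, 0, 0], "jaw": 1}, {"translation": [0, 0.8, 0], "dr": [0, 0, 0], "jaw": 1}, {"translation": [0, 0.8, 0], "dr": [0, 0, 0], "jaw": 1}, {"translation": [0, 0.8, 0], "dr": [0, 0, 0], "jaw": 1}, {"translation": [0, 0.8, 0], "dr": [0, 0, 0], "jaw": 1}, {"translation": [0, 0.8, 0], "dr": [0, 0, 0], "jaw": 1}, {"translation": [0, 0, 0], "dr": [0, 0, 0], "jaw": 1}]}}

```text
time_s: 12.45
position: [0.5483, -0.25, 0.1506]
tcp_rot: [[0.996, 0.094, 0.002], [0.094, -0.996, -0.003], [0.002, 0.003, -1.0]]
force: [0.1, -0.0, -0.0]
opening: 0.006
```

```bash
python3 look.py a5 s
```

```text
[ 0.54703469 -0.24600221  0.15024724] [ 0.71048461  0.86395183 -0.54345159] 12.55
```

View pics/a5.png

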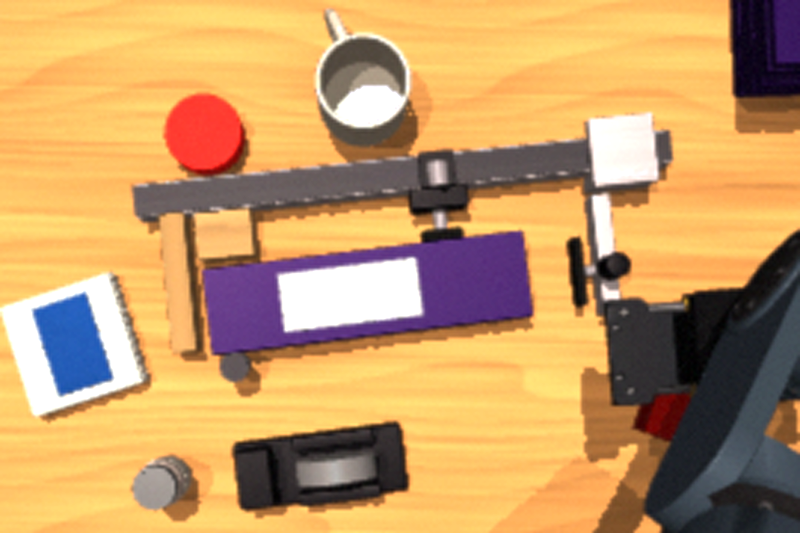

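The carton stayed at the bumper with its free end at (527,275), and the stop grip is at (613,265). Next I'll bring the fingers in behind the grip.

Emit:
{"api": "arm_command", "payload": {"commands": [{"translation": [0.7, 0, 0], "dr": [0, 0, 0], "jaw": 1}, {"translation": [0.7, 0, 0], "dr": [0, 0, 0], "jaw": 1}, {"translation": [0.7, 0, 0], "dr": [0, 0, 0], "jaw": 1}, {"translation": [0.7, 0, 0], "dr": [0, 0, 0], "jaw": 1}, {"translation": [0, 0, 0], "dr": [0, 0, 0], "jaw": 1}, {"translation": [0, 0, 0.7], "dr": [0, 0, 0], "jaw": 1}, {"translation": [0, 0, 0.7], "dr": [0, 0, 0], "jaw": 1}, {"translation": [0, 0, 0.7], "dr": [0, 0, 0], "jaw": 1}, {"translation": [0, 0, 0.6], "dr": [0, 0, 0], "jaw": 1}, {"translation": [0, 0, 0.5], "dr": [0, 0, 0], "jaw": 1}, {"translation": [0, 0, 0.5], "dr": [0, 0, 0], "jaw": 1}, {"translation": [0, 0, 0], "dr": [0, 0, 0], "jaw": 1}]}}

```text
time_s: 13.55
position: [0.6152, -0.2375, 0.0553]
tcp_rot: [[0.995, 0.098, -0.005], [0.098, -0.995, 0.003], [-0.005, -0.004, -1.0]]
force: [-0.7, -0.1, -0.1]
opening: -0.0
```

```bash
python3 look.py a6 s
```

```text
[ 0.6170693  -0.23873998  0.05774379] [ 0.39975543 -0.99716713 -0.4562825 ] 13.65
```

View pics/a6.png

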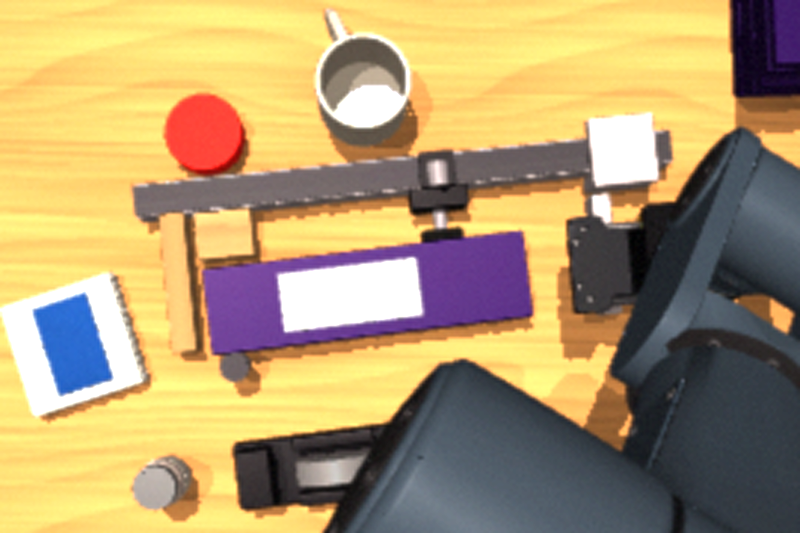

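View pics/a6s.png

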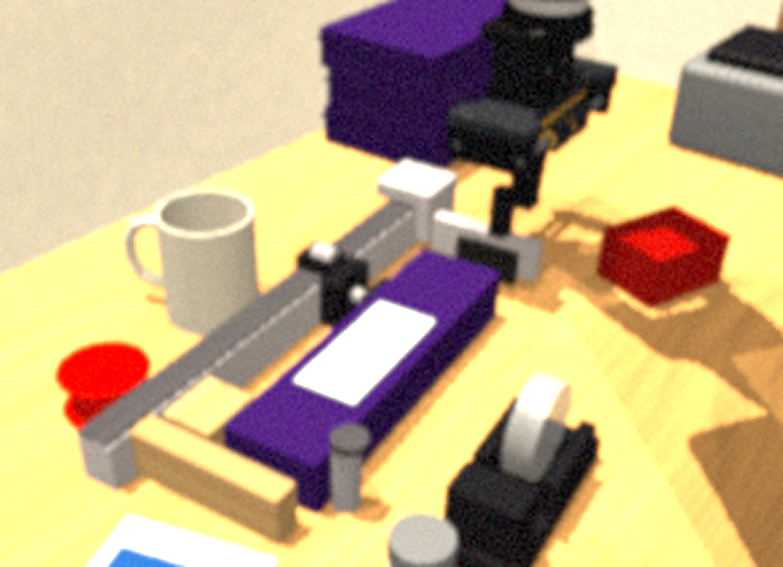

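The fingers stand just behind the stop grip. I'll push along the jig's +y.

Emit:
{"api": "arm_command", "payload": {"commands": [{"translation": [0, -0.12, 0], "dr": [0, 0, 0], "jaw": 1}, {"translation": [0, -0.12, 0], "dr": [0, 0, 0], "jaw": 1}, {"translation": [0, -0.12, 0], "dr": [0, 0, 0], "jaw": 1}, {"translation": [0, -0.12, 0], "dr": [0, 0, 0], "jaw": 1}, {"translation": [0, -0.1, 0], "dr": [0, 0, 0], "jaw": 1}, {"translation": [0, -0.1, 0], "dr": [0, 0, 0], "jaw": 1}, {"translation": [0, -0.1, 0], "dr": [0, 0, 0], "jaw": 1}]}}

```text
time_s: 14.23
position: [0.6156, -0.2194, 0.0582]
tcp_rot: [[0.995, 0.097, 0.0], [0.097, -0.995, -0.0], [0.0, 0.0, -1.0]]
force: [-0.7, 0.6, -0.3]
opening: 0.008
```

Emit:
{"api": "arm_command", "payload": {"commands": [{"translation": [0, -0.1, 0], "dr": [0, 0, 0], "jaw": 1}, {"translation": [0, -0.1, 0], "dr": [0, 0, 0], "jaw": 1}, {"translation": [0, -0.1, 0], "dr": [0, 0, 0], "jaw": 1}, {"translation": [0, -0.1, 0], "dr": [0, 0, 0], "jaw": 1}]}}

```text
time_s: 14.57
position: [0.6146, -0.2104, 0.0581]
tcp_rot: [[0.995, 0.097, 0.0], [0.097, -0.995, -0.001], [0.0, 0.001, -1.0]]
force: [-1.0, -3.2, -1.0]
opening: 0.009
```

Emit:
{"api": "arm_command", "payload": {"commands": [{"translation": [0, -0.08, 0], "dr": [0, 0, 0], "jaw": 1}, {"translation": [0, -0.08, 0], "dr": [0, 0, 0], "jaw": 1}, {"translation": [0, -0.08, 0], "dr": [0, 0, 0], "jaw": 1}, {"translation": [0, -0.08, 0], "dr": [0, 0, 0], "jaw": 1}]}}

```text
time_s: 14.9
position: [0.6136, -0.2017, 0.0581]
tcp_rot: [[0.995, 0.097, -0.0], [0.097, -0.995, -0.0], [-0.0, -0.0, -1.0]]
force: [-1.7, -2.8, -0.4]
opening: 0.005
```

Emit:
{"api": "arm_command", "payload": {"commands": [{"translation": [0, -0.08, 0], "dr": [0, 0, 0], "jaw": 1}, {"translation": [0, -0.08, 0], "dr": [0, 0, 0], "jaw": 1}, {"translation": [0, -0.08, 0], "dr": [0, 0, 0], "jaw": 1}, {"translation": [0, -0.08, 0], "dr": [0, 0, 0], "jaw": 1}, {"translation": [0, -0.08, 0], "dr": [0, 0, 0], "jaw": 1}]}}

```text
time_s: 15.32
position: [0.6125, -0.1915, 0.058]
tcp_rot: [[0.995, 0.097, -0.001], [0.097, -0.995, 0.0], [-0.001, -0.0, -1.0]]
force: [-2.2, -2.8, 0.9]
opening: 0.004
```

Emit:
{"api": "arm_command", "payload": {"commands": [{"translation": [0, -0.06, 0], "dr": [0, 0, 0], "jaw": 1}, {"translation": [0, -0.06, 0], "dr": [0, 0, 0], "jaw": 1}, {"translation": [0, -0.06, 0], "dr": [0, 0, 0], "jaw": 1}, {"translation": [0, -0.06, 0], "dr": [0, 0, 0], "jaw": 1}]}}

```text
time_s: 15.65
position: [0.6121, -0.1857, 0.058]
tcp_rot: [[0.995, 0.097, -0.0], [0.097, -0.995, 0.0], [-0.0, -0.0, -1.0]]
force: [-1.5, -3.4, 1.3]
opening: 0.01
```

Emit:
{"api": "arm_command", "payload": {"commands": [{"translation": [0, -0.04, 0], "dr": [0, 0, 0], "jaw": 1}, {"translation": [0, -0.04, 0], "dr": [0, 0, 0], "jaw": 1}, {"translation": [0, -0.04, 0], "dr": [0, 0, 0], "jaw": 1}]}}

```text
time_s: 15.9
position: [0.6119, -0.1828, 0.058]
tcp_rot: [[0.995, 0.097, -0.0], [0.097, -0.995, 0.0], [-0.0, -0.0, -1.0]]
force: [-2.1, -4.3, 0.6]
opening: 0.007
```

```bash
python3 look.py a7 s
```

```text
[ 0.61202256 -0.18256833  0.05803531] [-2.02971856 -2.18133329  0.62348418] 16.0
```

View pics/a7.png

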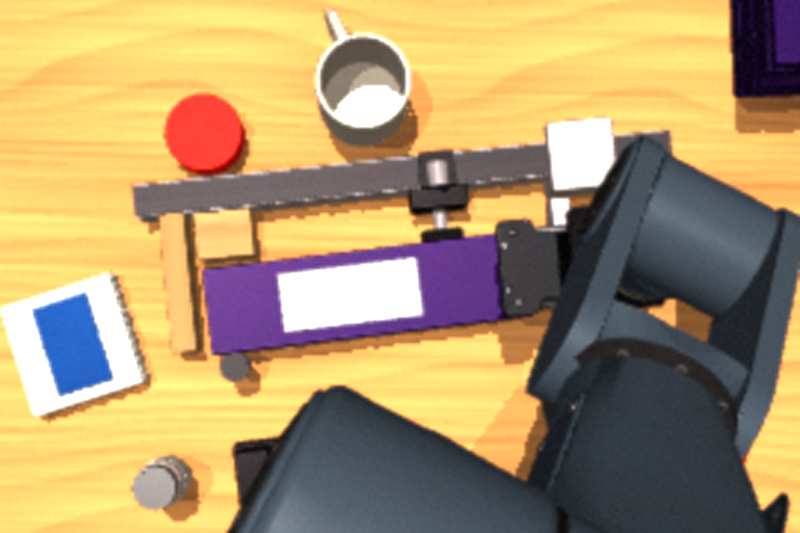

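View pics/a7s.png

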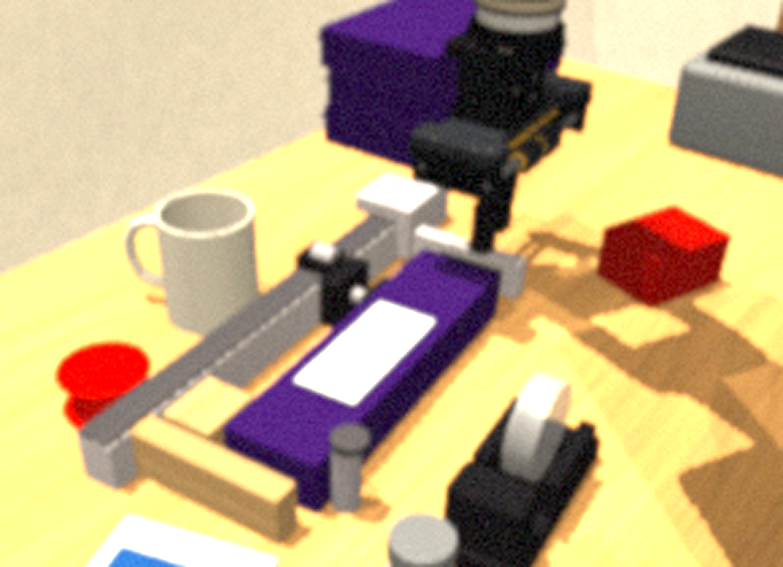

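The nose is almost at the free end at about (530,275), and the carton still has roughly 10 mm to go to the end block at (192,310). I'll go slower from here.

Emit:
{"api": "arm_command", "payload": {"commands": [{"translation": [0, -0.04, 0], "dr": [0, 0, 0], "jaw": 1}, {"translation": [0, -0.04, 0], "dr": [0, 0, 0], "jaw": 1}, {"translation": [0, -0.04, 0], "dr": [0, 0, 0], "jaw": 1}]}}

```text
time_s: 16.25
position: [0.6118, -0.1799, 0.058]
tcp_rot: [[0.995, 0.097, 0.0], [0.097, -0.995, -0.0], [0.0, 0.0, -1.0]]
force: [-1.8, -3.5, -0.3]
opening: 0.006
```

Emit:
{"api": "arm_command", "payload": {"commands": [{"translation": [0, -0.04, 0], "dr": [0, 0, 0], "jaw": 1}, {"translation": [0, -0.04, 0], "dr": [0, 0, 0], "jaw": 1}, {"translation": [0, -0.04, 0], "dr": [0, 0, 0], "jaw": 1}]}}

```text
time_s: 16.5
position: [0.6114, -0.1768, 0.058]
tcp_rot: [[0.995, 0.097, -0.0], [0.097, -0.995, 0.0], [-0.0, -0.0, -1.0]]
force: [-2.6, -2.4, 0.2]
opening: 0.004
```

Emit:
{"api": "arm_command", "payload": {"commands": [{"translation": [0, -0.04, 0], "dr": [0, 0, 0], "jaw": 1}, {"translation": [0, -0.04, 0], "dr": [0, 0, 0], "jaw": 1}, {"translation": [0, -0.04, 0], "dr": [0, 0, 0], "jaw": 1}]}}

```text
time_s: 16.75
position: [0.6112, -0.1749, 0.0581]
tcp_rot: [[0.995, 0.098, 0.0], [0.098, -0.995, -0.002], [0.0, 0.002, -1.0]]
force: [-1.3, -6.9, 0.9]
opening: 0.003
```

Emit:
{"api": "arm_command", "payload": {"commands": [{"translation": [0, -0.04, 0], "dr": [0, 0, 0], "jaw": 1}, {"translation": [0, -0.04, 0], "dr": [0, 0, 0], "jaw": 1}]}}

```text
time_s: 16.92
position: [0.611, -0.1733, 0.0581]
tcp_rot: [[0.995, 0.098, 0.0], [0.098, -0.995, -0.002], [0.0, 0.002, -1.0]]
force: [-2.9, -7.6, 0.3]
opening: 0.007
```

Emit:
{"api": "arm_command", "payload": {"commands": [{"translation": [0, -0.04, 0], "dr": [0, 0, 0], "jaw": 1}, {"translation": [0, -0.04, 0], "dr": [0, 0, 0], "jaw": 1}]}}

```text
time_s: 17.08
position: [0.6107, -0.1713, 0.0581]
tcp_rot: [[0.995, 0.098, 0.0], [0.098, -0.995, -0.002], [-0.0, 0.002, -1.0]]
force: [-2.3, -6.5, -0.1]
opening: 0.005
```

Emit:
{"api": "arm_command", "payload": {"commands": [{"translation": [0, -0.04, 0], "dr": [0, 0, 0], "jaw": 1}, {"translation": [0, -0.04, 0], "dr": [0, 0, 0], "jaw": 1}]}}

```text
time_s: 17.25
position: [0.6105, -0.1692, 0.0581]
tcp_rot: [[0.995, 0.098, 0.0], [0.098, -0.995, -0.002], [-0.0, 0.002, -1.0]]
force: [-2.9, -5.5, 0.2]
opening: 0.002
```

Carton is sliding at about 6 N of push; continuing until the force rises.

Emit:
{"api": "arm_command", "payload": {"commands": [{"translation": [0, -0.04, 0], "dr": [0, 0, 0], "jaw": 1}, {"translation": [0, -0.04, 0], "dr": [0, 0, 0], "jaw": 1}]}}

```text
time_s: 17.42
position: [0.6102, -0.1671, 0.0581]
tcp_rot: [[0.995, 0.098, -0.0], [0.098, -0.995, -0.002], [-0.0, 0.002, -1.0]]
force: [-3.2, -6.9, 0.2]
opening: 0.002
```

Emit:
{"api": "arm_command", "payload": {"commands": [{"translation": [0, -0.04, 0], "dr": [0, 0, 0], "jaw": 1}, {"translation": [0, -0.04, 0], "dr": [0, 0, 0], "jaw": 1}]}}

```text
time_s: 17.58
position: [0.61, -0.1651, 0.0581]
tcp_rot: [[0.995, 0.098, -0.0], [0.098, -0.995, -0.002], [-0.0, 0.002, -1.0]]
force: [-2.5, -7.1, 1.1]
opening: 0.006
```

Emit:
{"api": "arm_command", "payload": {"commands": [{"translation": [0, -0.04, 0], "dr": [0, 0, 0], "jaw": 1}, {"translation": [0, -0.04, 0], "dr": [0, 0, 0], "jaw": 1}]}}

```text
time_s: 17.75
position: [0.6097, -0.1631, 0.0581]
tcp_rot: [[0.995, 0.098, -0.0], [0.098, -0.995, -0.002], [-0.001, 0.002, -1.0]]
force: [-2.6, -6.5, 0.8]
opening: 0.004
```

Emit:
{"api": "arm_command", "payload": {"commands": [{"translation": [0, -0.04, 0], "dr": [0, 0, 0], "jaw": 1}, {"translation": [0, -0.04, 0], "dr": [0, 0, 0], "jaw": 1}]}}

```text
time_s: 17.92
position: [0.6096, -0.1616, 0.0581]
tcp_rot: [[0.995, 0.098, -0.0], [0.098, -0.995, -0.003], [-0.001, 0.003, -1.0]]
force: [-4.4, -10.0, -0.7]
opening: 0.002
```

Emit:
{"api": "arm_command", "payload": {"commands": [{"translation": [0, -0.04, 0], "dr": [0, 0, 0], "jaw": 1}, {"translation": [0, -0.02, 0], "dr": [0, 0, 0], "jaw": 1}]}}

```text
time_s: 18.08
position: [0.6095, -0.1608, 0.0581]
tcp_rot: [[0.995, 0.098, 0.0], [0.098, -0.995, -0.004], [-0.0, 0.004, -1.0]]
force: [-3.8, -11.0, -1.3]
opening: 0.004
```

Emit:
{"api": "arm_command", "payload": {"commands": [{"translation": [0, -0.04, 0], "dr": [0, 0, 0], "jaw": 1}]}}

```text
time_s: 18.17
position: [0.6095, -0.1603, 0.0582]
tcp_rot: [[0.995, 0.098, 0.0], [0.098, -0.995, -0.004], [-0.0, 0.004, -1.0]]
force: [-4.5, -10.5, -1.1]
opening: 0.001
```

Emit:
{"api": "arm_command", "payload": {"commands": [{"translation": [0, -0.04, 0], "dr": [0, 0, 0], "jaw": 1}]}}

```text
time_s: 18.25
position: [0.6094, -0.1598, 0.0581]
tcp_rot: [[0.995, 0.099, 0.0], [0.099, -0.995, -0.005], [-0.0, 0.005, -1.0]]
force: [-3.9, -12.6, -1.2]
opening: 0.003
```

```bash
python3 look.py a8
```

```text
[ 0.60939106 -0.15973769  0.0581723 ] [ -4.22359341 -12.02649709  -0.37123189] 18.3
```

View pics/a8.png

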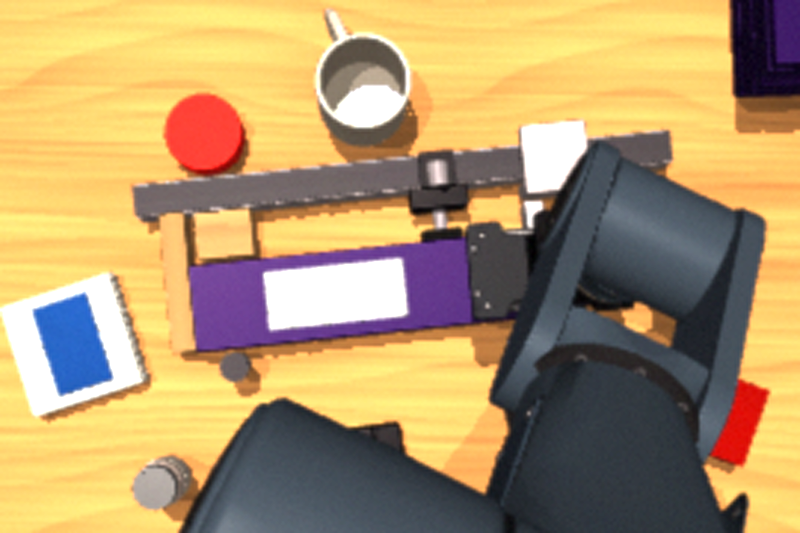

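The pivot end now sits against the end block at (192,310), with about 9 N on the stop. I'll hold and then back off slowly.

Emit:
{"api": "arm_command", "payload": {"commands": [{"translation": [0, 0, 0], "dr": [0, 0, 0], "jaw": 1}, {"translation": [0, 0, 0], "dr": [0, 0, 0], "jaw": 1}, {"translation": [0, 0, 0], "dr": [0, 0, 0], "jaw": 1}, {"translation": [0, 0, 0], "dr": [0, 0, 0], "jaw": 1}, {"translation": [0, 0, 0], "dr": [0, 0, 0], "jaw": 1}]}}

```text
time_s: 18.72
position: [0.6094, -0.1597, 0.0582]
tcp_rot: [[0.995, 0.098, 0.0], [0.098, -0.995, -0.005], [-0.0, 0.005, -1.0]]
force: [-4.5, -11.1, -0.6]
opening: 0.008
```

Emit:
{"api": "arm_command", "payload": {"commands": [{"translation": [0, 0.02, 0], "dr": [0, 0, 0], "jaw": 1}, {"translation": [0, 0.02, 0], "dr": [0, 0, 0], "jaw": 1}, {"translation": [0, 0.02, 0], "dr": [0, 0, 0], "jaw": 1}, {"translation": [0, 0.02, 0], "dr": [0, 0, 0], "jaw": 1}, {"translation": [0, 0.02, 0], "dr": [0, 0, 0], "jaw": 1}, {"translation": [0, 0.02, 0], "dr": [0, 0, 0], "jaw": 1}, {"translation": [0, 0.02, 0], "dr": [0, 0, 0], "jaw": 1}, {"translation": [0, 0.02, 0], "dr": [0, 0, 0], "jaw": 1}, {"translation": [0, 0.02, 0], "dr": [0, 0, 0], "jaw": 1}, {"translation": [0, 0.02, 0], "dr": [0, 0, 0], "jaw": 1}]}}

```text
time_s: 19.55
position: [0.6098, -0.1615, 0.0581]
tcp_rot: [[0.995, 0.097, -0.0], [0.097, -0.995, 0.0], [-0.0, -0.0, -1.0]]
force: [-0.7, -3.2, -0.1]
opening: 0.004
```

Emit:
{"api": "arm_command", "payload": {"commands": [{"translation": [0, 0.03, 0], "dr": [0, 0, 0], "jaw": 1}, {"translation": [0, 0.03, 0], "dr": [0, 0, 0], "jaw": 1}, {"translation": [0, 0.03, 0], "dr": [0, 0, 0], "jaw": 1}, {"translation": [0, 0.05, 0], "dr": [0, 0, 0], "jaw": 1}, {"translation": [0, 0.1, 0], "dr": [0, 0, 0], "jaw": 1}, {"translation": [0, 0.2, 0], "dr": [0, 0, 0], "jaw": 1}, {"translation": [0, 0.4, 0], "dr": [0, 0, 0], "jaw": 1}]}}

```text
time_s: 20.13
position: [0.6119, -0.1817, 0.058]
tcp_rot: [[0.995, 0.098, -0.001], [0.098, -0.995, 0.001], [-0.0, -0.001, -1.0]]
force: [-0.1, -0.1, -0.0]
opening: 0.004
```

Emit:
{"api": "arm_command", "payload": {"commands": [{"translation": [0, 0.3, 0], "dr": [0, 0, 0], "jaw": 1}, {"translation": [0, 0, -0.8], "dr": [0, 0, 0], "jaw": 1}, {"translation": [0, 0, -0.8], "dr": [0, 0, 0], "jaw": 1}, {"translation": [0, 0, -0.8], "dr": [0, 0, 0], "jaw": 1}, {"translation": [0, 0, -0.8], "dr": [0, 0, 0], "jaw": 1}, {"translation": [0, 0.8, -0.8], "dr": [0, 0, 0], "jaw": 1}, {"translation": [0, 0.8, 0], "dr": [0, 0, 0], "jaw": 1}, {"translation": [0, 0.8, 0], "dr": [0, 0, 0], "jaw": 1}, {"translation": [0, 0.8, 0], "dr": [0, 0, 0], "jaw": 1}, {"translation": [0, 0, 0], "dr": [0, 0, 0], "jaw": 1}, {"translation": [0, 0, 0], "dr": [0, 0, 0], "jaw": 1}]}}

```text
time_s: 21.05
position: [0.6202, -0.2711, 0.1579]
tcp_rot: [[0.996, 0.094, 0.0], [0.094, -0.996, 0.0], [0.0, -0.0, -1.0]]
force: [0.7, 0.6, -0.5]
opening: 0.005
```

```bash
python3 look.py a9 s; python3 - <<'E'
from h import *
p,_=capture("top");p=cv2.cvtColor(p,cv2.COLOR_RGB2BGR)
hsv=cv2.cvtColor(p,cv2.COLOR_BGR2HSV).astype(int)
m=((hsv[...,0]>120)&(hsv[...,0]<155)&(hsv[...,1]>90)).astype(np.uint8);m[:155]=0;m[235:]=0;m[:,:195]=0;m[:,335:]=0
c=max(cv2.findContours(m,0,1)[0],key=cv2.contourArea)
P=np.array([ray("top",u,v,.045) for u,v in cv2.boxPoints(cv2.minAreaRect(c))])
a=np.radians(5.6);O=np.array([.5828,.0124]);ex=np.array([np.cos(a),np.sin(a)]);ey=np.array([-ex[1],ex[0]])
for q in P: print("corner jig",((q[:2]-O)@ex).round(4),((q[:2]-O)@ey).round(4))
E
```

```text
[ 0.61988685 -0.26893396  0.15767006] [0.73362596 0.67292738 0.05124599] 21.15
corner jig 0.0408 0.1513
corner jig 0.048 -0.129
corner jig -0.0274 -0.1306
corner jig -0.0347 0.149
```

View pics/a9.png

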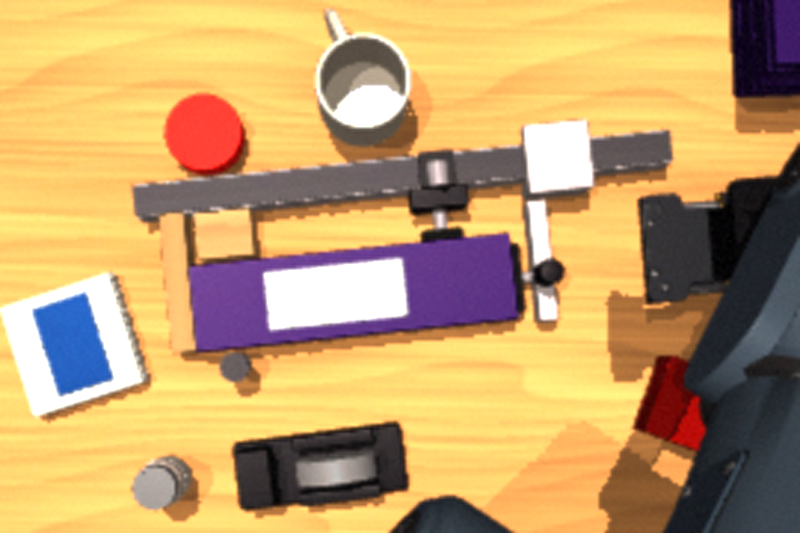

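The carton lies between the end block at (192,310) and the stop nose at (519,280). It is about 1.5° from the jig axis, its free-end middle is at jig x ≈ +10 mm, and the arm is clear of everything.

```bash
python3 -c "
from rig import *
print(hand_in())"
```

```text
the job is handed in; nothing more can be done
None
```

The carton is swung in, pressed on the bumper, and seated between the stop and the end block. I handed the job in at about 21 s; it gave no verdict.

- **Swing and press:** I pushed near the free end until the carton met the bumper. I raised the push to about 12 N along x, 16 N in all with friction, and held it for about half a second. I let off at 0.5 mm per row, and the carton stayed in place.
- **End stop:** I pushed the stop by its grip until the carton met the end block. The wrist read about 12 N, which leaves roughly 9 N on the carton after the stop's friction. I held that for about 0.5 s, then backed off slowly.
- **Last checks (top camera):**
  - The carton is about 0.026 rad off the jig axis.
  - The free-end middle is at jig x ≈ +10 mm.
  - The pivot end is against the block: it measures jig y ≈ 0.150 m against the block's 0.148 m, which is within the calibration error.
  - The stop's nose touches the free end and the arm is clear.
  - The bystanders in view had not moved. The arm partly hid the gift box.

I could only estimate the bumper force, not measure it. The wrist force less friction suggests about 9 N, and the travel after contact suggests about 8–10 N. That is a little under the 12 N asked for, but within the judged 4–20 N.

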